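# Send a roller basket of dip pots down the gravity rail to the boxing end

## Task

Hang the wheeled, hooked basket of dip pots on the sloped rail near its upper end: set both wheels gently down on the bar, without dropping it, and let go so that it rolls down by itself to the spring catch. Then push it on, gently, through the catch and against the end buffer until the catch has dropped behind it, and let go. Keep the basket upright, do not ram the rail or the stop, and leave the other things on the table where they are.

Things in the scene. Friction and masses are not known exactly. Their poses are not given: they have to be found in the camera images.
- basket_grip (a point): Centre of the grip of the roller basket to be sent: an upright black nylon block 14 mm thick (x), 40 mm long (y), 45 mm high, 155.5 mm above the basket's underside. Below it a steel bridge over the wheels (top 22.5 mm below this point). Basket axes: z up, y along its wheels' running line (the -y end is the nose that runs ahead downhill), x across, +x the open side of the hook.
- basket_tray (a point): Middle of the roller basket's steel tray, 74 (x) x 106 (y) x 40 mm, two dip pots fixed in it, 20 mm above its underside, which stands on the table at the start. The whole weighs 0.65 to 0.95 kg, its centre of mass low in the tray straight below the grip. A frame rises on the -x side only, to a side plate (x -14 to -10, y -80 to +60 mm) that carries the wheels. Basket axes.
- basket_seat (a point): Midway between its two wheels, at the bottom of their treads, 50.5 mm straight below basket_grip: it lies on the rail's top edge when both wheels are on. White nylon wheels, axles at y -34 and +34 mm, tread 16 mm and flanges 24 mm across, groove 11 mm wide flaring to 16. The rail enters the hook from +x, between the wheel rims (4 mm below this point) and the pots (62 mm below). Basket axes.
- basket_lug (a point): Middle of the steel cross lug at the basket's nose, 22 (x) x 12 (y) x 7 mm high, 74 mm ahead (-y) of basket_seat and 10.5 mm above it. It runs under the catch and then meets the end stop. Basket axes.
- basket_bar (a point): Middle of the uphill face of the steel push bar at the basket's tail, 22 (x) x 8 (y) x 12 mm high, 60 mm uphill (+y) of basket_seat and 11 mm above it; clear of the rail below by 5 mm. Pushed here, level with the lug, the basket stays level; pushed high on the grip it tips nose down. Basket axes.
- rail: Fixed sloped rail: steel flat bar on edge, 6 mm thick, 25 mm deep, 440 mm long, slope 7 degrees. Origin: on its top edge where basket_seat lies when fully home, 180 mm above the table. Axes: y uphill along the bar, x across, away from the robot, z square to the bar, upward. Brackets hold it from the far (+x) side, lower than its top edge. A knock over 45 N (a 5 mm drop) strains it.
- rail_load (a point): Usual loading place on the rail's top edge near its upper end, 220 mm uphill of rail's origin (the bar ends at 315, with a black end cap from 303 mm). Let go here, the basket rolls downhill on its own at about 0.05 m/s (grease-damped wheels) and halts against the catch with basket_seat about 19 mm uphill of home. Axes as rail.
- buffer: Spring buffer of the end stop on the rail's low end: a round rubber pad 16 mm across facing uphill, origin in the middle of its face, 77 mm downhill of rail's origin and 10.5 mm above the bar when free. The lug touches it 3 mm before home; it pushes back with about 7 N at home and 2.2 N more per mm beyond. The stop is only clamped on: more than 15 N on the buffer shifts it. Axes as rail.
- catch (a joint): Sprung catch over the rail's low end: steel arm hinged behind the stop, nose uphill, pressing down. 0 rad = down. The lug, pushed under its 45 degree ramp, lifts it to about 0.11 (this takes 3 to 6 N along the rail); it drops back to 0 behind the lug only when the basket is pressed fully home against the buffer, and then holds it there. Gravity alone does not get the basket past it.
- counter_basket: a plain steel counter basket, 85 x 110 x 45 mm, with a bow handle 89 mm high and no wheels, holding two dip pots; stands on the table near the roller basket or where that might be. Not for the rail; leave it alone. Origin: centre of its underside
- shaker: aluminium flour shaker, 60 mm across, 95 mm high, standing between the two baskets. Leave it alone. Origin: centre of its underside
- bowl: steel mixing bowl, 170 mm across, 75 mm high, on the robot's left. Leave it alone. Origin: centre of its underside
- cutter: pizza wheel cutter lying flat, about 200 mm long, 31 mm high, on the robot's right. Leave it alone. Origin: on its underside
- pin: wooden rolling pin lying flat, 330 mm long, 52 mm thick, on the robot's right. Leave it alone. Origin: below its middle, on the table

How it is judged:
On the way, in this order (a step that is already met when the one before it is completed fails the run):
1. the basket hangs on the upper part of the rail (more than 100 mm uphill of home) by both wheels and the fingers have let go of it (x of basket_seat in the frame of rail between -0.005 and 0.005 m and z of basket_seat in the frame of rail between -0.004 and 0.004 m and angle between the z axis of basket_seat and the z axis of rail, either way round below 0.15 rad and angle between the y axis of basket_seat and the y axis of rail, either way round below 0.09 rad and y of basket_seat in the frame of rail between 0.1 and 0.3 m and contact force between the fingers and basket below 0.05 N), for 0.1 s.
2. it has rolled down by itself to the catch (within 38 mm of home, not yet home) and stands there untouched (x of basket_seat in the frame of rail between -0.005 and 0.005 m and z of basket_seat in the frame of rail between -0.004 and 0.004 m and angle between the z axis of basket_seat and the z axis of rail, either way round below 0.15 rad and angle between the y axis of basket_seat and the y axis of rail, either way round below 0.09 rad and y of basket_seat in the frame of rail between 0.0015 and 0.038 m and contact force between the fingers and basket below 0.05 N and linear speed of basket below 0.02 m/s), for 0.3 s.
At the end, for the whole second after the job is handed in: The roller basket hangs by both wheels on the rail (seat point within 5 mm sideways and 4 mm in height of the bar's top edge, within about 8 degrees of hanging square, 5 degrees along it), within 4 mm of home, the catch down (under 0.03 rad) behind its lug, at rest and let go (x of basket_seat in the frame of rail between -0.005 and 0.005 m and z of basket_seat in the frame of rail between -0.004 and 0.004 m and angle between the z axis of basket_seat and the z axis of rail, either way round below 0.15 rad and angle between the y axis of basket_seat and the y axis of rail, either way round below 0.09 rad and y of basket_seat in the frame of rail between -0.004 and 0.004 m and value of joint catch below 0.03 rad and linear speed of basket below 0.02 m/s and contact force between the fingers and basket below 0.05 N); the robot touches nothing.
It fails at once if the basket is dropped, driven or pressed on the rail or catch with more than 45 N (contact force between basket and rail above 45 N).
It fails at once if the end stop's buffer is pressed with more than 15 N (contact force between basket and buffer above 15 N).
It fails at once if the roller basket is tipped by more than 35 degrees (angle between basket_seat's own z axis and vertical above 0.61 rad).
It fails at once if one of the other things on the table is shifted by more than 20 mm (distance of any of counter_basket, shaker, bowl, cutter, pin from where it was at the start of the episode above 0.02 m).
It also fails if it takes over 67 s, if anything falls off the work surface, if the arm or the gripper's body presses on something with over 40 N, if the wrist force passes 120 N, or if a joint passes its speed limit or range.

## Robot

A 6-joint arm with a two-finger parallel gripper is mounted at the origin on the work surface. World frame = base frame: x ahead of the robot, y to its left, z up, the work surface at z = 0. Lengths are in m, angles in rad, forces in N, time in s.
With the tool pointing down it reaches from about 0.2 to 0.875 m from the base axis. Payload 3.4 kg.
Tool frame: the origin (TCP) lies between the finger pads; the fingertips stand 25 mm ahead of it and the grasp point (between the pads) lies 6 mm ahead of it (r.nose_length is the z of the fingertips in the tool frame, in m); z points along the fingers, x is the direction in which the jaws open and shut, and the axes are right-handed (so a half turn about z gives the same grasp; the last joint's range is limited). The gripper opens to 94 mm and grips with 3 to 60 N. Pads are 16 mm wide; open, the fingers measure 119 mm over their backs; the gripper's body (75 mm by 177 mm) begins 78 mm behind the grasp point.
Start: joints at [1.146, 0.276, 1.505, -0, 1.361, -0.121], TCP at [0.172, 0.549, 0.23] pointing down, gripper open.
Joint ranges: [-2.89, 2.89], [-0.75, 2.08], [0.22, 2.7], [-1.18, 4.32], [0.11, 2.71], [-2.7, 2.7]. Speed limits (rad/s): [2.57, 2.57, 3.14, 3.14, 3.14, 3.14].

## Interface

Orientations are given as a unit quaternion [w, x, y, z].
In Python, from plant import r, gripper_to, inverse_kinematics, vision, models, telemetry gives the robot as it stands. Calls block until the motion is done:
- r.move_to(position, orientation): joint-space move of the TCP to a pose.
- r.move_l(position, rot=None, vel=0.15, guard=None): straight line of the TCP; rot=None keeps the orientation; vel is the mean speed in m/s. With guard (N) it stops when the force on the tool has changed by that much, and returns True; else False.
- r.movej(angles): joint-space move.
- gripper_to(opening, f_grip=None): finger opening in m; f_grip is the grip in N (None keeps the last); returns when the fingers have stopped.
- r.hold(seconds).
- inverse_kinematics(position, orientation): joint angles nearest the present ones, or None.
- vision.snapshot(name): name is "scene" or "top" or "wrist"; returns the picture (400x640x3 uint8, red, green, blue); there is no depth.
- vision.get_calibration(name): a dict with "fx", "fy", "cx", "cy" (pixels), "position" and "orientation" of the camera in the world. Camera axes: x right, y down, z forward; pixel columns grow to the right and rows downward; lengths in m; the calibration is good to about 2 mm. A picture is of the moment at which its call begins: read the wrist's pose just before it. get_calibration takes no time and is no camera call; for the wrist camera it gives the pose at the moment of the call.
A pose or a line that the arm cannot do raises r.PlanningError and nothing moves.
- r.sign_off(): hands the job in, once; it reports no verdict.
Trained networks look in the newest picture that a camera, given by its name, has taken for a name from the list of things; names that differ only in an ending like _2 or _b are one class to them, and where a whole thing is asked for, a point or a joint stands for the part that bears it (a point fixed in the world has none). Each returns a list of dicts, best first, with "score" (0 to 1); they miss things now and then, are a little off and sometimes report something else, mostly with a low value. They report only what shows in the picture. A call takes as long as a camera call.
- models.boxes_of(thing, camera): "at" ([x, y, z] in m, in world coordinates, good to about 4 mm: the middle of the surface that is visible of it).
- models.regions_of(thing, camera): "pixels" (400x640 bool, what is visible of it).
- models.mark_of(thing, camera): "at" ([x, y, z] in m, in world coordinates, good to about 4 mm: a listed point, or the origin of a listed thing).
Readings, each from a call of its own:
- telemetry.current_t(): time.
- telemetry.current_joints(): joint angles.
- telemetry.current_dq(): joint speeds.
- telemetry.current_joint_efforts(): joint torques, N m.
- telemetry.current_ee_pos(): TCP position.
- telemetry.current_tool_rot(): TCP orientation.
- telemetry.current_wrist_force(): force on the tool from outside, world axes, zero at the start.
- telemetry.current_torque(): the same for the moment, N m.
- telemetry.current_opening(): finger opening in m.
Only numpy, scipy, OpenCV 4.12 (cv2) and the standard library are available. Lean on these libraries where they do the work, as an engineer would, in place of code of your own. Each camera call takes 0.05 s, during which the arm holds its last target. There are 200 camera calls.

## Working session

There is one attempt and no reset: what is moved stays moved. The work goes in short steps, each a Python script; the robot and the scene stay as the last script left them, time stands still between calls to the robot, and variables do not carry over. Pictures are saved under pics/ and viewed, about 8 in all and at most 12, crops included, and the job is handed in when it is done.

```bash
ls; mkdir -p pics
python3 - <<'E'
from plant import r, vision, models, telemetry
import cv2, numpy as np
ims=[]
for c in ["scene","top"]:
    im=vision.snapshot(c); cv2.imwrite(f"pics/{c}1.png",im[:,:,::-1])
    k=vision.get_calibration(c); print(c,k)
    for t in ["basket_grip","basket_tray","basket_seat","basket_lug","basket_bar","rail","rail_load","buffer","counter_basket","shaker"]:
        print(t,[(np.round(d["at"],3).tolist(),round(d["score"],2)) for d in models.mark_of(t,c)][:2])
print(telemetry.current_t(), telemetry.current_tool_rot(), r.nose_length)
E
```

```text
pics
scene {'fx': 424.3206361630637, 'fy': 424.3206361630637, 'cx': 315.4893037547442, 'cy': 191.626225055226, 'position': array([ 1.23787147, -0.48621693,  1.21423685]), 'orientation': array([-0.2814267 ,  0.83294532,  0.45159309, -0.15187094])}
basket_grip [([0.45, -0.204, 0.155], 0.74)]
basket_tray [([0.446, -0.207, 0.02], 0.88)]
basket_seat [([0.449, -0.203, 0.103], 0.87), ([0.463, -0.277, 0.115], 0.43)]
basket_lug [([0.466, -0.275, 0.118], 0.94), ([0.531, -0.383, -0.0], 0.31)]
basket_bar [([0.531, -0.387, -0.001], 0.52)]
rail [([0.638, -0.078, 0.176], 0.76), ([0.473, 0.01, 0.004], 0.65)]
rail_load [([0.607, 0.138, 0.204], 0.73)]
buffer []
counter_basket [([0.441, 0.158, 0.001], 0.7), ([0.45, -0.206, 0.155], 0.38)]
shaker [([0.475, 0.006, 0.001], 0.92)]
top {'fx': 373.1496464604297, 'fy': 373.1496464604297, 'cx': 320.4688023752456, 'cy': 200.96041641396215, 'position': array([ 0.27546523, -0.04342069,  1.34363023]), 'orientation': array([-0.08005865,  0.70503639, -0.70044543,  0.07674963])}
basket_grip [([0.443, -0.205, 0.158], 0.79)]
basket_tray [([0.454, -0.199, 0.023], 0.64)]
basket_seat [([0.446, -0.205, 0.11], 0.56), ([0.438, 0.166, -0.002], 0.34)]
basket_lug [([0.461, -0.276, 0.111], 0.68)]
basket_bar [([0.432, -0.148, 0.116], 0.68)]
rail [([0.64, -0.08, 0.179], 0.67)]
rail_load [([0.603, 0.137, 0.206], 0.63), ([0.436, 0.16, -0.0], 0.27)]
buffer []
counter_basket [([0.436, 0.164, 0.0], 0.82), ([0.386, -0.474, -0.002], 0.53)]
shaker [([0.639, -0.077, 0.177], 0.39)]
1.1 [-1.81824213e-05  8.05952937e-01  5.91979611e-01  5.48713876e-05] 0.025
```

View picture.

Run:
```python
import cv2, numpy as np
a=cv2.imread("pics/scene1.png");b=cv2.imread("pics/top1.png")
cv2.imwrite("pics/both.png",cv2.resize(np.vstack([a,b]),None,fx=.75,fy=.75,interpolation=cv2.INTER_AREA))
```

```text
(no output)
```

View pics/both.png

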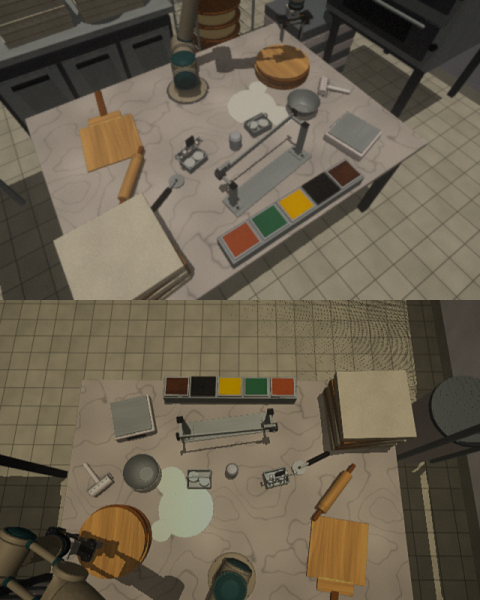

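```bash
cat > h.py <<'E'
from plant import r, gripper_to, inverse_kinematics, vision, models, telemetry as T
import cv2, numpy as np
from scipy.spatial.transform import Rotation as R
def basket_rot(a, pitch=0):   # world rotation of basket/rail frame: yaw a, then y axis raised by pitch
    return R.from_euler('ZX',[a,pitch])
def tool_q(B):                # tool x = basket x, tool z = -basket z
    q=(B*R.from_euler('x',np.pi)).as_quat(); return q[[3,0,1,2]]
def marks(cam, things, name=None):
    im=vision.snapshot(cam)
    if name: cv2.imwrite(f"pics/{name}.png",im[:,:,::-1])
    for t in things: print(cam,t,[(np.round(d["at"],4).tolist(),round(d["score"],2)) for d in models.mark_of(t,cam)][:2])
def pix(p, cam):
    k=vision.get_calibration(cam); w=k["orientation"]
    c=R.from_quat([w[1],w[2],w[3],w[0]]).inv().apply(np.atleast_2d(p)-k["position"])
    return np.c_[k["fx"]*c[:,0]/c[:,2]+k["cx"],k["fy"]*c[:,1]/c[:,2]+k["cy"]]
E
python3 - <<'E'
from h import *
B=basket_rot(0.2)
r.move_to([0.57,0.06,0.45],tool_q(B)); print(T.current_t(),T.current_joints())
print(vision.get_calibration("wrist"))
marks("wrist",["rail","rail_load","buffer","catch"],"w1")
r.move_to([0.45,-0.19,0.30],tool_q(B)); print(T.current_t())
marks("wrist",["basket_grip","basket_tray","basket_seat","basket_lug","basket_bar","rail","rail_load","buffer"],"w2")
a=cv2.imread("pics/w1.png");b=cv2.imread("pics/w2.png")
cv2.imwrite("pics/w12.png",cv2.resize(np.vstack([a,b]),None,fx=.75,fy=.75,interpolation=cv2.INTER_AREA))
E
```

```text
3.475 [-1.52139470e-02  2.38656761e-01  1.03303892e+00  3.94360030e-04
  1.87056797e+00 -2.16501447e-01]
{'fx': 278.6641469124231, 'fy': 278.6641469124231, 'cx': 319.73340428831307, 'cy': 197.28985535778475, 'position': array([0.55360935, 0.14316736, 0.60460866]), 'orientation': array([0.1448131 , 0.98434669, 0.09942384, 0.01434083])}
wrist rail [([0.6345, -0.077, 0.1754], 0.73), ([0.4457, -0.2047, 0.1041], 0.41)]
wrist rail_load [([0.605, 0.1393, 0.2019], 0.57)]
wrist buffer [([0.3824, -0.4748, -0.0027], 0.44)]Traceback (most recent call last):
  File "<stdin>", line 5, in <module>
  File "h.py", line 11, in marks
    for t in things: print(cam,t,[(np.round(d["at"],4).tolist(),round(d["score"],2)) for d in models.mark_of(t,cam)][:2])
                                                                                              ~~~~~~~~~~~~~~^^^^^^^
ValueError: it knows: basket_bar, basket_grip, basket_lug, basket_seat, basket_tray, bowl, buffer, counter_basket, cutter, pin, rail, rail_load, shaker
```

Run:
```python
from h import *
B=basket_rot(0.23)
r.move_to([0.45,-0.19,0.30],tool_q(B)); print(T.current_t())
marks("wrist",["basket_grip","basket_tray","basket_seat","basket_lug","basket_bar","rail","rail_load"],"w2")
a=cv2.imread("pics/w1.png");b=cv2.imread("pics/w2.png")
for p in pix([[0.4465,-0.2045,0.1555]],"wrist"): cv2.circle(b,tuple(int(v) for v in p),3,(0,0,255),1)
cv2.imwrite("pics/w12.png",cv2.resize(np.vstack([a,b]),None,fx=.75,fy=.75,interpolation=cv2.INTER_AREA))
```

```text
4.875
wrist basket_grip [([0.4483, -0.2052, 0.1514], 0.88)]
wrist basket_tray [([0.4457, -0.2051, 0.0203], 0.83)]
wrist basket_seat [([0.4466, -0.2019, 0.1045], 0.78)]
wrist basket_lug [([0.4614, -0.2795, 0.1149], 0.6)]
wrist basket_bar [([0.4358, -0.1482, 0.1187], 0.71)]
wrist rail [([0.634, -0.0792, 0.176], 0.94)]
wrist rail_load []
```

View pics/w12.png

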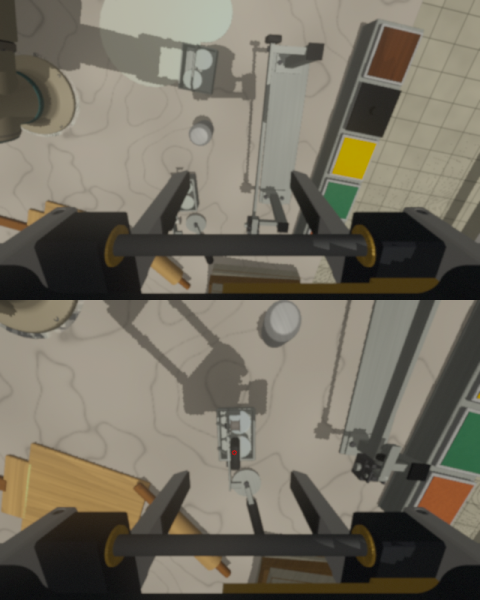

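Run:
```python
from h import *
B=basket_rot(0.225); q=tool_q(B); g=np.array([0.447,-0.2045])
r.move_to([*g,0.22],q)
marks("wrist",["basket_grip","basket_lug","basket_bar"])
print("hit",r.move_l([*g,0.165],vel=0.08,guard=8), T.current_ee_pos())
gripper_to(0.0,40); print("open",T.current_opening(),T.current_t(),T.current_wrist_force())
r.move_l([*g,0.20],vel=0.05); r.hold(0.3)
print(T.current_opening(),T.current_wrist_force(),T.current_torque())
# rail vantage, carrying it on the robot's side of the rail
r.move_l([*g,0.34],vel=0.2)
q2=tool_q(basket_rot(0.145,0))
print(T.current_t(),inverse_kinematics([0.605,0.138,0.3],q2))
marks("scene",["rail","rail_load"],"s2"); marks("top",["rail","rail_load"],"t2")
def P(y,x=0,z=0): return np.array([0.6366,-0.0786,0.18])+basket_rot(0.145,np.radians(7)).apply([x,y,z])
for n,c in (("s2","scene"),("t2","top")):
    b=cv2.imread(f"pics/{n}.png"); p=pix([P(-.077),P(0),P(.22),P(.315)],c); print(p.round(1).tolist())
    lo=p.min(0).astype(int)-25; hi=p.max(0).astype(int)+25
    b=b[lo[1]:hi[1],lo[0]:hi[0]]; b=cv2.resize(b,None,fx=4,fy=4,interpolation=cv2.INTER_CUBIC); p=((p-lo+.5)*4).astype(int)
    for u in p: cv2.circle(b,tuple(map(int,u)),6,(0,0,255),1)
    cv2.imwrite(f"pics/{n}c.png",b); print(b.shape)
a=cv2.imread("pics/s2c.png");b=cv2.imread("pics/t2c.png"); w=max(a.shape[1],b.shape[1])
f=lambda i:cv2.copyMakeBorder(i,0,0,0,w-i.shape[1],cv2.BORDER_CONSTANT)
o=np.vstack([f(a),f(b)]); s=min(1,800/o.shape[1],600/o.shape[0]) if 0 else min(1,600/o.shape[0]); cv2.imwrite("pics/c.png",cv2.resize(o,None,fx=s,fy=s,interpolation=cv2.INTER_AREA))
```

```text
wrist basket_grip [([0.6319, -0.0786, 0.1756], 0.56), ([0.4616, -0.2811, 0.1146], 0.3)]
wrist basket_lug [([0.4645, -0.2777, 0.1185], 0.82)]
wrist basket_bar [([0.4356, -0.1462, 0.1169], 0.57)]
hit False [ 0.44735549 -0.20470185  0.16537645]
open 0.01374051765193326 7.9417 [ 0.50071139 -0.87558193 -0.7010921 ]
0.013338366262017906 [ 0.57284568 -0.84858565 -8.72090603] [-0.02547347  0.00329522  0.01102806]
9.9417 [ 1.12189646e-01  3.18128416e-01  1.27447583e+00 -4.44089210e-16
  1.54898841e+00 -3.28103542e-02]
scene rail [([0.6394, -0.0771, 0.178], 0.84)]
scene rail_load [([0.6106, 0.1372, 0.2009], 0.64)]
top rail [([0.6388, -0.079, 0.1792], 0.78), ([0.4459, -0.2002, 0.2837], 0.74)]
top rail_load [([0.6054, 0.1366, 0.2045], 0.85)]
[[300.0, 224.1], [319.5, 208.1], [371.6, 165.5], [392.5, 148.3]]
(504, 572, 3)
[[356.4, 169.4], [333.5, 171.6], [265.5, 178.2], [235.0, 181.2]]
(248, 684, 3)
```

View pics/c.png

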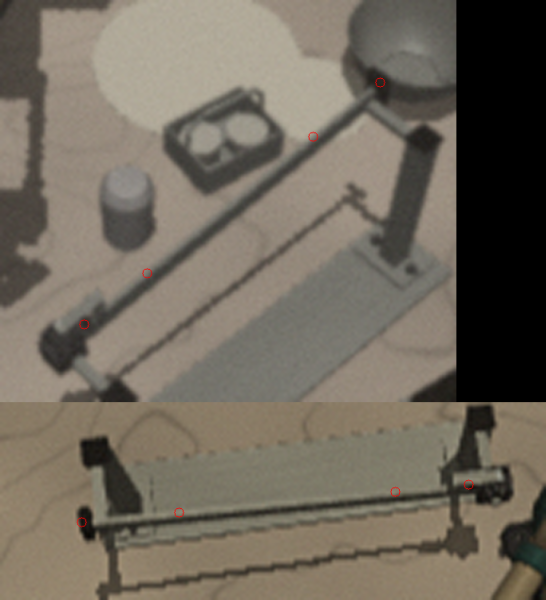

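```bash
cat >> h.py <<'E'
A=0.1435; RO=np.array([0.6374,-0.0783,0.18]); RB=basket_rot(A,np.radians(7)); RQ=tool_q(RB)
def P(x,y,z): return RO+RB.apply([x,y,z])
def tcp(x,y,z): return P(x,y,z+0.060)   # TCP for the seat at x,y,z in the rail frame
E
python3 - <<'E'
from h import *
r.move_l(tcp(-0.12,0.2,0.075),rot=RQ,vel=0.2)
r.move_l(tcp(-0.12,0.2,0.018),vel=0.12); r.hold(0.2)
print(T.current_t(),T.current_opening(),T.current_torque())
marks("wrist",["rail","rail_load","basket_seat","basket_bar"],"w3")
b=cv2.imread("pics/w3.png")
for x in (-.003,.003):
    p=pix([P(x,y,0) for y in (-.05,.05,.1,.2,.29)],"wrist"); cv2.polylines(b,[p.round().astype(int)],False,(0,0,255),1)
print(p.round(0).tolist())
cv2.imwrite("pics/w3c.png",b)
E
```

```text
12.6833 0.01379022509200411 [-0.48210231  0.00768385 -0.0158617 ]
wrist rail [([0.4998, 0.0207, 0.2253], 0.25)]
wrist rail_load [([0.6019, 0.14, 0.2031], 0.84)]
wrist basket_seat [([0.4893, 0.0974, 0.2248], 0.92)]
wrist basket_bar [([0.4826, 0.1591, 0.2383], 0.91)]
[[426.0, 417.0], [437.0, 348.0], [443.0, 307.0], [457.0, 212.0], [474.0, 106.0]]
```

View pics/w3c.png

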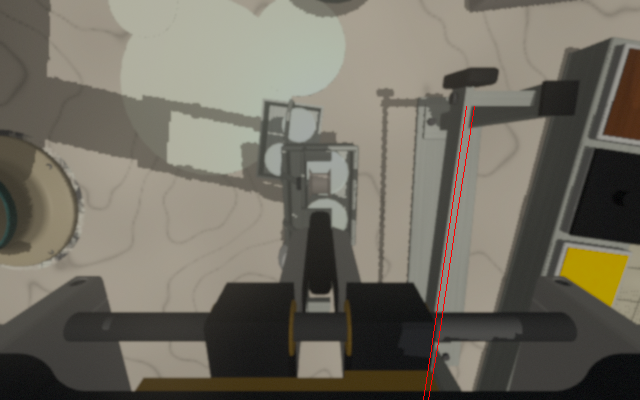

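Run:
```python
from h import *
a=cv2.imread("pics/w3.png")[60:310,400:500];b=cv2.imread("pics/w3c.png")[60:310,400:500]
cv2.imwrite("pics/z.png",cv2.resize(np.hstack([a,b]),(640,600)[:2] if 0 else None,fx=2.4,fy=2.4,interpolation=cv2.INTER_CUBIC))
g=cv2.cvtColor(a,cv2.COLOR_BGR2GRAY)
for v in (140,180,220,260): print(v,g[v-60,15:85:1].tolist(), pix([P(0,y,0) for y in (.1,.15,.2,.25)],"wrist").round(1).tolist() if v==140 else "")
```

```text
140 [103, 116, 136, 144, 145, 144, 143, 143, 141, 141, 141, 141, 140, 139, 139, 139, 139, 138, 138, 138, 140, 138, 138, 138, 138, 138, 138, 137, 136, 130, 112, 86, 71, 65, 65, 65, 65, 64, 64, 64, 65, 65, 72, 95, 123, 136, 140, 141, 141, 140, 139, 138, 136, 137, 137, 137, 138, 138, 139, 139, 139, 137, 136, 137, 138, 140, 142, 145, 145, 145] [[440.1, 307.1], [446.7, 262.2], [454.1, 212.1], [462.4, 155.8]]
180 [134, 141, 141, 138, 141, 142, 143, 142, 141, 141, 140, 141, 142, 140, 140, 141, 141, 140, 141, 142, 140, 140, 140, 140, 132, 112, 85, 70, 66, 65, 66, 64, 66, 64, 65, 65, 69, 88, 117, 136, 142, 142, 142, 143, 142, 140, 141, 141, 141, 142, 143, 142, 141, 140, 139, 141, 141, 140, 140, 142, 141, 141, 145, 147, 149, 149, 149, 149, 149, 149] 
220 [138, 139, 139, 140, 140, 140, 138, 137, 138, 139, 139, 140, 140, 139, 140, 141, 141, 139, 138, 129, 107, 81, 66, 62, 64, 65, 62, 63, 63, 62, 65, 79, 105, 127, 138, 139, 140, 141, 142, 141, 141, 139, 139, 140, 141, 142, 143, 143, 142, 141, 140, 141, 142, 143, 141, 141, 140, 140, 144, 148, 150, 150, 150, 150, 151, 150, 151, 151, 150, 151] 
260 [138, 138, 139, 138, 137, 137, 137, 138, 138, 139, 138, 138, 138, 136, 126, 103, 77, 63, 59, 60, 59, 59, 58, 60, 60, 68, 92, 121, 134, 137, 138, 138, 139, 139, 140, 140, 140, 138, 138, 138, 139, 139, 139, 138, 138, 139, 140, 140, 140, 139, 137, 137, 134, 135, 142, 147, 148, 149, 148, 148, 148, 148, 148, 148, 148, 148, 149, 149, 149, 149]
```

View pics/z.png

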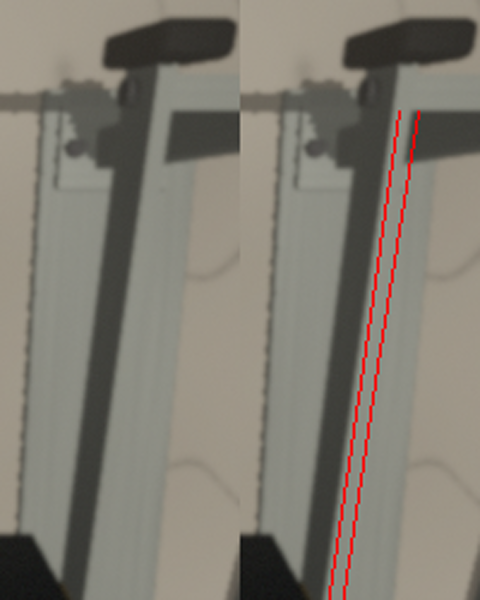

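```bash
sed -i 's/0.6374,-0.0783/0.6361,-0.0785/' h.py
python3 - <<'E'
from h import *
def rf(): return RB.inv().apply(T.current_ee_pos()-RO)-[0,0,.06]
print("x hit",r.move_l(tcp(0,0.2,0.018),rot=RQ,vel=0.08,guard=6), rf().round(4)); r.hold(0.2)
print(T.current_wrist_force(),T.current_torque())
print("z hit",r.move_l(tcp(0,0.2,-0.008),vel=0.015,guard=4), rf().round(4)); r.hold(0.2)
print(T.current_t(),T.current_wrist_force(),T.current_torque())
marks("wrist",["basket_seat"],"w4"); marks("scene",["basket_seat","basket_bar"],"s4")
p=pix([P(0,.2,0.05)],"scene")[0].astype(int); b=cv2.imread("pics/s4.png")[p[1]-60:p[1]+60,p[0]-60:p[0]+60]
w=cv2.imread("pics/w4.png")
cv2.imwrite("pics/d.png",np.hstack([cv2.resize(b,(400,400),interpolation=cv2.INTER_CUBIC),w[:,220:540]]))
E
```

```text
x hit False [-0.0006  0.2001  0.0182]
[ 0.64880849  0.09126498 -9.0857116 ] [-0.37571694  0.04369521  0.02542128]
z hit True [-0.      0.1997 -0.0029]
16.225 [ 0.50402652 -0.88500032  7.03635802] [-0.15112577  0.01429898  0.00932544]
wrist basket_seat [([0.6069, 0.1185, 0.2016], 0.84)]
scene basket_seat [([0.6074, 0.117, 0.1969], 0.97)]
scene basket_bar [([0.5984, 0.1706, 0.2207], 0.88)]
```

View pics/d.png

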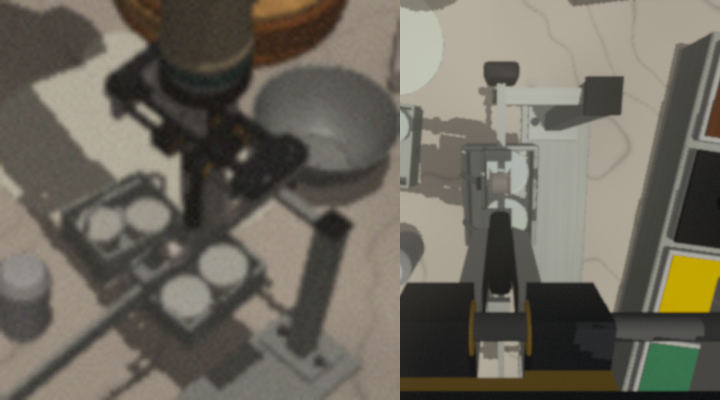

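Run:
```python
from h import *
gripper_to(0.06); print(T.current_t(),T.current_opening()); 
marks("top",["basket_seat","basket_bar"])
r.move_l(tcp(0,0.2,0.08),vel=0.1)
r.move_l(tcp(0,0.22,0.12),vel=0.1)
r.hold(2.0)
marks("wrist",["basket_seat","basket_bar","basket_lug"],"w5"); marks("scene",["basket_seat","basket_bar","basket_lug"],"s5")
marks("top",["basket_seat","basket_bar","basket_lug"])
for n in("basket_bar",):print(P(0,.019,0),P(0,.079,.011),T.current_t())
p=pix([P(0,.02,0.05)],"scene")[0].astype(int); b=cv2.imread("pics/s5.png")[p[1]-60:p[1]+60,p[0]-60:p[0]+60]
w=cv2.imread("pics/w5.png")
cv2.imwrite("pics/e.png",np.hstack([cv2.resize(b,(400,400),interpolation=cv2.INTER_CUBIC),w[:,220:540]]))
```

```text
17.3333 0.05969301039220731
top basket_seat [([0.6124, 0.0878, 0.2037], 0.6)]
top basket_bar []
wrist basket_seat []
wrist basket_bar [([0.6267, -0.0009, 0.1985], 0.64), ([0.4774, 0.0067, -0.0015], 0.16)]
wrist basket_lug [([0.6432, -0.1326, 0.1798], 0.94)]
scene basket_seat [([0.6329, -0.0568, 0.1783], 0.74)]
scene basket_bar [([0.623, -0.0023, 0.1996], 0.67)]
scene basket_lug [([0.6422, -0.1322, 0.1822], 0.78)]
top basket_seat [([0.6323, -0.0546, 0.1838], 0.81)]
top basket_bar [([0.6209, -0.0029, 0.1963], 0.62), ([0.637, -0.0409, 0.0971], 0.4)]
top basket_lug [([0.6411, -0.1312, 0.177], 0.58)]
[ 0.6334031  -0.05983546  0.18231552] [ 0.62507829 -0.00222158  0.20054569] 21.7
```

View pics/e.png

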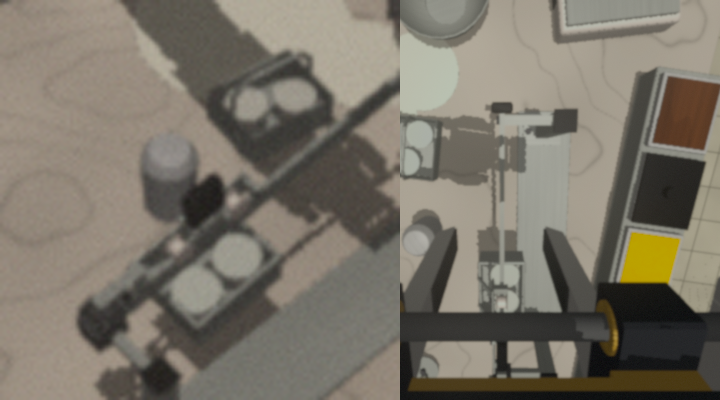

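Run:
```python
from h import *
def F(): return RB.inv().apply(T.current_wrist_force())
Z=.030
gripper_to(0.0,10)
r.move_l(P(0,.125,.12),rot=RQ,vel=0.15)
print("down hit",r.move_l(P(0,.125,Z),vel=0.06,guard=4)); r.hold(.3)
f0=F(); y=.125; log=[]; 
print("near hit",r.move_l(P(0,.092,Z),vel=0.04,guard=3)); r.hold(.1); y=.092
while y>.060:
    y-=.0007
    r.move_l(P(0,y,Z),vel=0.02); 
    f=F()-f0; yr=RB.inv().apply(T.current_ee_pos()-RO)[1]
    log.append((round(y*1e3,1),round(yr*1e3,1),*f.round(1)))
    if f[1]>9.5 or T.current_t()>50: break
for l in log: print(*l)
print(T.current_t(),f0)
```

```text
down hit False
near hit False
91.3 91.4 0.7 -0.6 -0.6
90.6 90.6 0.7 -0.8 -0.4
89.9 90.0 -0.8 1.4 -0.2
89.2 89.8 0.1 2.0 0.1
88.5 89.2 -0.1 4.5 1.2
87.8 88.1 0.5 3.8 0.2
87.1 87.2 0.4 5.8 1.1
86.4 85.5 -0.5 1.9 0.2
85.7 84.6 -0.1 -0.3 0.3
85.0 84.4 0.0 -0.1 -0.1
84.3 84.1 0.9 -1.1 -0.7
83.6 83.6 0.3 0.8 -0.3
82.9 82.8 0.3 0.3 0.2
82.2 82.1 0.3 0.4 -0.2
81.5 81.4 -0.2 0.7 0.1
80.8 80.7 -0.1 0.6 -0.6
80.1 79.9 0.3 1.5 -0.4
79.4 79.2 -0.5 -0.1 -0.5
78.7 78.6 0.1 0.6 -0.9
78.0 77.9 -0.9 0.8 -0.3
77.3 77.2 0.3 0.3 -0.6
76.6 76.5 -0.4 -0.2 0.3
75.9 75.8 1.0 0.0 -0.9
75.2 75.1 -0.2 0.4 0.5
74.5 74.5 0.4 0.1 -0.0
73.8 74.1 0.7 2.0 1.0
73.1 73.6 0.1 4.2 0.2
72.4 72.9 0.1 3.9 0.3
71.7 72.3 0.3 5.0 0.8
71.0 71.8 0.2 5.2 1.0
70.3 71.2 0.4 4.8 0.6
69.6 70.9 -0.2 6.2 -0.2
68.9 70.6 1.3 7.2 0.8
68.2 70.2 1.0 8.3 1.3
67.5 69.9 0.3 9.1 1.1
66.8 69.5 1.6 9.5 0.5
35.6167 [-0.2702007  -0.08498939  0.10808538]
```

Run:
```python
from h import *
r.hold(.2)
r.move_l(P(0,.10,.030),vel=0.03); r.move_l(P(0,.13,.20),vel=0.15)
marks("scene",["basket_seat","basket_bar","basket_lug","rail"],"s6"); marks("top",["basket_seat","basket_bar","basket_lug"],"t6")
r.hold(1)
marks("scene",["basket_seat","basket_bar","basket_lug"],"s7");marks("top",["basket_seat","basket_bar","basket_lug"])
print(T.current_t(),T.current_wrist_force())
def crop(n,c,y,h=40):
    p=pix([P(0,y,0.02)],c)[0].astype(int); return cv2.resize(cv2.imread(f"pics/{n}.png")[p[1]-h:p[1]+h,p[0]-h:p[0]+h],(400,400),interpolation=cv2.INTER_CUBIC)
p=pix([P(0,-.03,0.02)],"scene")
cv2.imwrite("pics/f.png",np.hstack([crop("s5","scene",-.05),crop("s7","scene",-.05)]))
```

```text
scene basket_seat [([0.6377, -0.0752, 0.1741], 0.75)]
scene basket_bar [([0.6268, -0.0209, 0.1974], 0.93)]
scene basket_lug [([0.6468, -0.1526, 0.1833], 0.6)]
scene rail [([0.6391, -0.0789, 0.1784], 0.71)]
top basket_seat [([0.6343, -0.0737, 0.1797], 0.79)]
top basket_bar [([0.6272, -0.0163, 0.197], 0.89)]
top basket_lug [([0.6413, -0.0622, 0.0924], 0.62), ([0.6424, -0.1498, 0.176], 0.56)]
scene basket_seat [([0.6362, -0.0775, 0.1777], 0.86)]
scene basket_bar [([0.6272, -0.0187, 0.1961], 0.88)]
scene basket_lug [([0.6435, -0.1516, 0.1818], 0.8)]
top basket_seat [([0.6355, -0.0736, 0.179], 0.74)]
top basket_bar [([0.6267, -0.0169, 0.1956], 0.98)]
top basket_lug [([0.6412, -0.15, 0.1768], 0.7)]
40.225 [-0.88551697  0.15568215  0.70665528]
```

View pics/f.png

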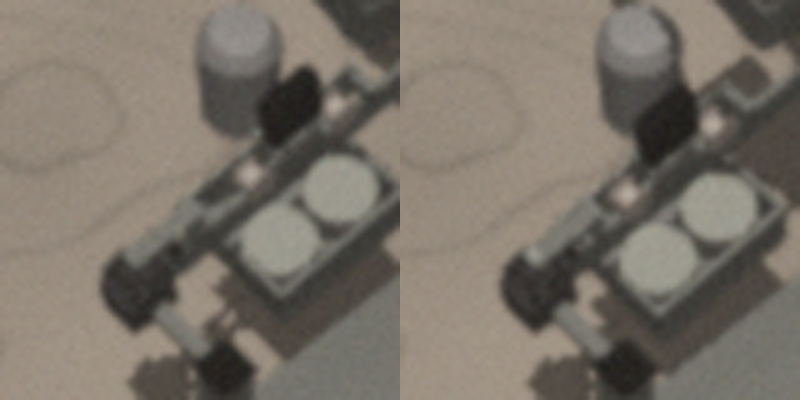

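Run:
```python
from h import *
def F(): return RB.inv().apply(T.current_wrist_force())
Z=.030
r.move_l(P(0,.10,Z+.02),vel=0.15); r.move_l(P(0,.10,Z),vel=0.05,guard=4); r.move_l(P(0,.078,Z),vel=0.04,guard=3); r.hold(.2)
f0=F(); y=.078
print(T.current_t())
while y>.064:
    y-=.0007
    r.move_l(P(0,y,Z),vel=0.02); f=F()-f0; yr=RB.inv().apply(T.current_ee_pos()-RO)[1]
    print(round(y*1e3,1),round(yr*1e3,1),*f.round(1))
    if f[1]>9.5 or T.current_t()>55: break
r.hold(.1)
r.move_l(P(0,.10,Z),vel=0.06); r.move_l(P(0,.13,.20),vel=0.15)
marks("wrist",["basket_seat","basket_bar"],"w8"); print(T.current_t())
```

```text
42.8417
77.3 77.4 0.9 -0.8 -0.3
76.6 76.6 0.2 1.1 0.3
75.9 75.9 1.0 -0.4 -0.5
75.2 75.2 0.7 0.5 -0.4
74.5 74.4 0.0 0.0 -0.7
73.8 73.8 0.2 -1.1 -0.1
73.1 73.1 0.5 -0.3 0.1
72.4 72.4 -0.1 -0.5 -0.4
71.7 71.7 0.5 0.0 -1.2
71.0 71.5 -0.2 0.9 -0.3
70.3 71.4 0.0 5.2 -0.1
69.6 71.2 0.3 6.1 0.3
68.9 70.9 0.2 6.6 0.1
68.2 70.5 1.3 6.6 0.5
67.5 70.2 -0.1 7.3 0.8
66.8 69.8 0.7 9.9 -0.4
wrist basket_seat [([0.6034, 0.1376, 0.2037], 0.21)]
wrist basket_bar [([0.6301, -0.0191, 0.195], 0.77)]
49.0917
```

Run:
```python
from h import *
r.hold(.3); print(T.current_wrist_force(),T.current_t()); r.sign_off()
```

```text
[ 0.63588742 -0.37756122 -0.2520757 ] 49.3917
the job is handed in; nothing more can be done
```

The roller basket is hanging home on the rail with the catch holding it. I handed the job in at about 49 s of the 67 s limit. The hand-in gave no verdict.

- **Loading:** I gripped the basket by its grip block and brought it in from the robot's side, tilted 7 degrees. I set it down about 200 mm uphill of home with a 4 N guard. The load on the tool changed by about 16 N in all, so the wheels carried roughly 15 N. After I let go it rolled to the catch by itself. It stood about 20 mm uphill of home in all three cameras.
- **Pushing home:** I pushed on the tail bar in small steps. The force peaked at about 6 N going through the catch, then rose steadily on the buffer to about 9.5 N, and I backed off.

**Last checks:**
- **Catch, by touch:** A second gentle push met the bar 19 mm further down than before. The force rose sharply to 5–6 N and only then gave softly up to 9.9 N. That is what a basket held by the dropped catch should do. I did not measure the catch angle itself; in the camera picture the arm looked down.
- **Position:** The networks put the seat within about 5 mm of my estimate of home, which is about their accuracy. The basket's shift came out at 16–20 mm depending on the point, where 19 mm was expected.
- **Disagreement:** The rail's height came out about 3 mm lower than stated, by vision and at touchdown. I let the contact force set the height.
- **Not checked:** I did not measure the other items again at the end, but nothing was seen or felt to touch them.

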